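# Store the forming sleeves and shut the stay-locked drawer

### The job

Put every steel forming sleeve that stands on the counter onto a spigot of its own in the open drawer, pushed fully down. Then unlock the lid by lifting its stay off the pin and swinging it well over to the far side from the lid, shut the lid flat over the sleeves, and only after that push the drawer fully home. Leave the other things on the counter where they are.

Things in the scene. Friction and masses are not known exactly. Their poses are not given: they have to be found in the camera images.
- sleeve0: a plain stainless-steel forming sleeve: a straight tube open at both ends, 75 mm long, 52 mm outside and 41 mm inside diameter, about 0.16 kg, standing upright on the counter at the start. Origin at the middle of the tube (37.5 mm above its lower end), z along the tube. Between 3 and 5 of the five sleeves are present; all are alike.
- sleeve1: a plain stainless-steel forming sleeve: a straight tube open at both ends, 75 mm long, 52 mm outside and 41 mm inside diameter, about 0.16 kg, standing upright on the counter at the start. Origin at the middle of the tube (37.5 mm above its lower end), z along the tube. Between 3 and 5 of the five sleeves are present; all are alike.
- sleeve2: a plain stainless-steel forming sleeve: a straight tube open at both ends, 75 mm long, 52 mm outside and 41 mm inside diameter, about 0.16 kg, standing upright on the counter at the start. Origin at the middle of the tube (37.5 mm above its lower end), z along the tube. Between 3 and 5 of the five sleeves are present; all are alike.
- sleeve3: a plain stainless-steel forming sleeve: a straight tube open at both ends, 75 mm long, 52 mm outside and 41 mm inside diameter, about 0.16 kg, standing upright on the counter at the start. Origin at the middle of the tube (37.5 mm above its lower end), z along the tube. Between 3 and 5 of the five sleeves are present; all are alike.
- sleeve4: a plain stainless-steel forming sleeve: a straight tube open at both ends, 75 mm long, 52 mm outside and 41 mm inside diameter, about 0.16 kg, standing upright on the counter at the start. Origin at the middle of the tube (37.5 mm above its lower end), z along the tube. Between 3 and 5 of the five sleeves are present; all are alike.
- spigot0 (a point): one of six alike round storage spigots in the drawer (37 mm diameter, 36 mm high, the top 9 mm tapered to 20 mm). The point is where the middle of a sleeve lies when fully home on it: on the spigot's axis, 37.5 mm above the drawer floor, 55.5 mm above the counter. x towards the drawer's back, z up. Any sleeve may go on any spigot, one each.
- spigot1 (a point): one of six alike round storage spigots in the drawer (37 mm diameter, 36 mm high, the top 9 mm tapered to 20 mm). The point is where the middle of a sleeve lies when fully home on it: on the spigot's axis, 37.5 mm above the drawer floor, 55.5 mm above the counter. x towards the drawer's back, z up. Any sleeve may go on any spigot, one each.
- spigot2 (a point): one of six alike round storage spigots in the drawer (37 mm diameter, 36 mm high, the top 9 mm tapered to 20 mm). The point is where the middle of a sleeve lies when fully home on it: on the spigot's axis, 37.5 mm above the drawer floor, 55.5 mm above the counter. x towards the drawer's back, z up. Any sleeve may go on any spigot, one each.
- spigot3 (a point): one of six alike round storage spigots in the drawer (37 mm diameter, 36 mm high, the top 9 mm tapered to 20 mm). The point is where the middle of a sleeve lies when fully home on it: on the spigot's axis, 37.5 mm above the drawer floor, 55.5 mm above the counter. x towards the drawer's back, z up. Any sleeve may go on any spigot, one each.
- spigot4 (a point): one of six alike round storage spigots in the drawer (37 mm diameter, 36 mm high, the top 9 mm tapered to 20 mm). The point is where the middle of a sleeve lies when fully home on it: on the spigot's axis, 37.5 mm above the drawer floor, 55.5 mm above the counter. x towards the drawer's back, z up. Any sleeve may go on any spigot, one each.
- spigot5 (a point): one of six alike round storage spigots in the drawer (37 mm diameter, 36 mm high, the top 9 mm tapered to 20 mm). The point is where the middle of a sleeve lies when fully home on it: on the spigot's axis, 37.5 mm above the drawer floor, 55.5 mm above the counter. x towards the drawer's back, z up. Any sleeve may go on any spigot, one each.
- drawer_rim (a point): middle of the top edge of the drawer's front face, 105 mm above the counter; x towards the drawer's back, y to its left (hinge side), z up. The open-topped drawer is 200 mm deep (x), 230 mm wide (y), walls 3 to 8 mm, floor 18 mm above the counter. Spigots stand 36, 98 and 160 mm behind the front face, 48 mm either side of the middle.
- drawer (a joint): how far the drawer has been pushed in (along its own +x), m: 0 = pulled fully out towards the robot, 0.19 = fully home against its stop; starts at 0 to 0.01. About 3 N of friction; it stays where it is left. It runs into a fixed steel housing 143 mm high with paper bags on it, whose front edge lies 40 mm behind the drawer's front face when home.
- drawer_handle (a point): middle of the drawer's bar handle, on the left (+y) half of the front: 70 mm long along y, 35 mm in front of the front face, 75 mm above the counter. x points into the housing (the way to push home), y to the lid-hinge side, z up. Pushing the bar or the front face slides the drawer.
- lid (a joint): angle of the drawer's flat steel lid, rad: 0 = shut on the rim, 1.57 = upright; starts at about 1.64, stops at 1.75. Hinged along the drawer's left (+y) rim; a stiff hinge (about 0.6 N m, mass 0.35 kg) keeps it where it is left. While the stay is hooked on the lid's pin the lid cannot go below about 1.55.
- lid_hinge (a point): middle of the lid's hinge line, 107 mm above the counter; the frame turns with the lid: x along the hinge line (to the drawer's back), y from free edge to hinge in the lid's plane, z the lid's outward normal (up when shut, to the left when upright). The lid is 200 mm along the hinge, 234 mm from hinge to free edge, 5 mm thick; outer face 3 mm along +z from here.
- stay (a joint): angle of the stay, rad: 0 = hooked on the lid's pin (lid locked open); grows as its free end is lifted and swung over to the drawer's right (-y) side; stop at 1.65. Off the pin from about 0.1, well clear of the closing lid from 0.9. Its pivot is a little stiff (0.16 N m): it stays where it is left.
- stay_pivot (a point): pivot of the stay, 64 mm in front of the drawer's front face, 50 mm right of its middle, 90 mm up; it turns about x (which points to the drawer's back). The stay is an aluminium bar 8 mm thick (x), 12 mm high, 265 mm long, at 0 rising to the left at 0.52 rad, hooked 196 mm along over a 10 mm pin that sticks 74 mm forward from the lid's front edge, 80 mm from the hinge line.
- stay_grip (a point): middle of the black grip at the stay's free end, beyond the pin (40 mm along the bar, 12 mm thick in x, 16 mm high), 242 mm from the pivot, at 0 about 221 mm above the counter. Axes turn with the stay: at 0 x into the drawer, y left, z up; it turns about +x.
- stapler: a stapler 110 x 34 x 44 mm, a bystander to be left where it is. Origin at the centre of its underside.
- calculator: a pocket calculator 130 x 65 x 16 mm, a bystander to be left where it is. Origin at the centre of its underside.
- sauce_bottle: a brown bottle 220 mm tall, 62 mm diameter, a bystander to be left where it is. Origin at the centre of its underside.
- vinegar_bottle: a green bottle 210 mm tall, 58 mm diameter, a bystander to be left where it is. Origin at the centre of its underside.
- spice_jar: a jar 90 mm tall, 68 mm diameter, a bystander to be left where it is. Origin at the centre of its underside.

How it is judged:
On the way, in this order (a step that is already met when the one before it is completed fails the run):
1. every sleeve is fully down on a spigot, the drawer still out and the lid still locked open (((distance between sleeve0 and spigot0 below 0.008 m and angle between the z axis of sleeve0 and the z axis of spigot0, either way round below 0.12 rad) or (distance between sleeve0 and spigot1 below 0.008 m and angle between the z axis of sleeve0 and the z axis of spigot1, either way round below 0.12 rad) or (distance between sleeve0 and spigot2 below 0.008 m and angle between the z axis of sleeve0 and the z axis of spigot2, either way round below 0.12 rad) or (distance between sleeve0 and spigot3 below 0.008 m and angle between the z axis of sleeve0 and the z axis of spigot3, either way round below 0.12 rad) or (distance between sleeve0 and spigot4 below 0.008 m and angle between the z axis of sleeve0 and the z axis of spigot4, either way round below 0.12 rad) or (distance between sleeve0 and spigot5 below 0.008 m and angle between the z axis of sleeve0 and the z axis of spigot5, either way round below 0.12 rad)) and ((distance between sleeve1 and spigot0 below 0.008 m and angle between the z axis of sleeve1 and the z axis of spigot0, either way round below 0.12 rad) or (distance between sleeve1 and spigot1 below 0.008 m and angle between the z axis of sleeve1 and the z axis of spigot1, either way round below 0.12 rad) or (distance between sleeve1 and spigot2 below 0.008 m and angle between the z axis of sleeve1 and the z axis of spigot2, either way round below 0.12 rad) or (distance between sleeve1 and spigot3 below 0.008 m and angle between the z axis of sleeve1 and the z axis of spigot3, either way round below 0.12 rad) or (distance between sleeve1 and spigot4 below 0.008 m and angle between the z axis of sleeve1 and the z axis of spigot4, either way round below 0.12 rad) or (distance between sleeve1 and spigot5 below 0.008 m and angle between the z axis of sleeve1 and the z axis of spigot5, either way round below 0.12 rad)) and ((distance between sleeve2 and spigot0 below 0.008 m and angle between the z axis of sleeve2 and the z axis of spigot0, either way round below 0.12 rad) or (distance between sleeve2 and spigot1 below 0.008 m and angle between the z axis of sleeve2 and the z axis of spigot1, either way round below 0.12 rad) or (distance between sleeve2 and spigot2 below 0.008 m and angle between the z axis of sleeve2 and the z axis of spigot2, either way round below 0.12 rad) or (distance between sleeve2 and spigot3 below 0.008 m and angle between the z axis of sleeve2 and the z axis of spigot3, either way round below 0.12 rad) or (distance between sleeve2 and spigot4 below 0.008 m and angle between the z axis of sleeve2 and the z axis of spigot4, either way round below 0.12 rad) or (distance between sleeve2 and spigot5 below 0.008 m and angle between the z axis of sleeve2 and the z axis of spigot5, either way round below 0.12 rad)) and ((distance between sleeve3 and spigot0 below 0.008 m and angle between the z axis of sleeve3 and the z axis of spigot0, either way round below 0.12 rad) or (distance between sleeve3 and spigot1 below 0.008 m and angle between the z axis of sleeve3 and the z axis of spigot1, either way round below 0.12 rad) or (distance between sleeve3 and spigot2 below 0.008 m and angle between the z axis of sleeve3 and the z axis of spigot2, either way round below 0.12 rad) or (distance between sleeve3 and spigot3 below 0.008 m and angle between the z axis of sleeve3 and the z axis of spigot3, either way round below 0.12 rad) or (distance between sleeve3 and spigot4 below 0.008 m and angle between the z axis of sleeve3 and the z axis of spigot4, either way round below 0.12 rad) or (distance between sleeve3 and spigot5 below 0.008 m and angle between the z axis of sleeve3 and the z axis of spigot5, either way round below 0.12 rad)) and ((distance between sleeve4 and spigot0 below 0.008 m and angle between the z axis of sleeve4 and the z axis of spigot0, either way round below 0.12 rad) or (distance between sleeve4 and spigot1 below 0.008 m and angle between the z axis of sleeve4 and the z axis of spigot1, either way round below 0.12 rad) or (distance between sleeve4 and spigot2 below 0.008 m and angle between the z axis of sleeve4 and the z axis of spigot2, either way round below 0.12 rad) or (distance between sleeve4 and spigot3 below 0.008 m and angle between the z axis of sleeve4 and the z axis of spigot3, either way round below 0.12 rad) or (distance between sleeve4 and spigot4 below 0.008 m and angle between the z axis of sleeve4 and the z axis of spigot4, either way round below 0.12 rad) or (distance between sleeve4 and spigot5 below 0.008 m and angle between the z axis of sleeve4 and the z axis of spigot5, either way round below 0.12 rad)) and value of joint drawer below 0.07 m and value of joint lid above 1.4 rad and value of joint stay below 0.1 rad), for 0.2 s.
2. the stay is lifted off the pin and swung well over, the lid still open (value of joint stay above 0.9 rad and value of joint lid above 1.2 rad and value of joint drawer below 0.07 m), for 0.2 s.
3. the lid is shut flat with the drawer still out (value of joint lid below 0.04 rad and value of joint drawer below 0.07 m), for 0.2 s.
4. the drawer is pushed fully home (value of joint drawer above 0.184 m), for 0.2 s.
At the end, for the whole second after the job is handed in: every present sleeve is upright on a spigot of its own, within 8 mm of fully home; the stay is swung over (above 0.9 rad), the lid shut (below 0.04 rad), the drawer home (within 6 mm) (((distance between sleeve0 and spigot0 below 0.008 m and angle between the z axis of sleeve0 and the z axis of spigot0, either way round below 0.12 rad) or (distance between sleeve0 and spigot1 below 0.008 m and angle between the z axis of sleeve0 and the z axis of spigot1, either way round below 0.12 rad) or (distance between sleeve0 and spigot2 below 0.008 m and angle between the z axis of sleeve0 and the z axis of spigot2, either way round below 0.12 rad) or (distance between sleeve0 and spigot3 below 0.008 m and angle between the z axis of sleeve0 and the z axis of spigot3, either way round below 0.12 rad) or (distance between sleeve0 and spigot4 below 0.008 m and angle between the z axis of sleeve0 and the z axis of spigot4, either way round below 0.12 rad) or (distance between sleeve0 and spigot5 below 0.008 m and angle between the z axis of sleeve0 and the z axis of spigot5, either way round below 0.12 rad)) and ((distance between sleeve1 and spigot0 below 0.008 m and angle between the z axis of sleeve1 and the z axis of spigot0, either way round below 0.12 rad) or (distance between sleeve1 and spigot1 below 0.008 m and angle between the z axis of sleeve1 and the z axis of spigot1, either way round below 0.12 rad) or (distance between sleeve1 and spigot2 below 0.008 m and angle between the z axis of sleeve1 and the z axis of spigot2, either way round below 0.12 rad) or (distance between sleeve1 and spigot3 below 0.008 m and angle between the z axis of sleeve1 and the z axis of spigot3, either way round below 0.12 rad) or (distance between sleeve1 and spigot4 below 0.008 m and angle between the z axis of sleeve1 and the z axis of spigot4, either way round below 0.12 rad) or (distance between sleeve1 and spigot5 below 0.008 m and angle between the z axis of sleeve1 and the z axis of spigot5, either way round below 0.12 rad)) and ((distance between sleeve2 and spigot0 below 0.008 m and angle between the z axis of sleeve2 and the z axis of spigot0, either way round below 0.12 rad) or (distance between sleeve2 and spigot1 below 0.008 m and angle between the z axis of sleeve2 and the z axis of spigot1, either way round below 0.12 rad) or (distance between sleeve2 and spigot2 below 0.008 m and angle between the z axis of sleeve2 and the z axis of spigot2, either way round below 0.12 rad) or (distance between sleeve2 and spigot3 below 0.008 m and angle between the z axis of sleeve2 and the z axis of spigot3, either way round below 0.12 rad) or (distance between sleeve2 and spigot4 below 0.008 m and angle between the z axis of sleeve2 and the z axis of spigot4, either way round below 0.12 rad) or (distance between sleeve2 and spigot5 below 0.008 m and angle between the z axis of sleeve2 and the z axis of spigot5, either way round below 0.12 rad)) and ((distance between sleeve3 and spigot0 below 0.008 m and angle between the z axis of sleeve3 and the z axis of spigot0, either way round below 0.12 rad) or (distance between sleeve3 and spigot1 below 0.008 m and angle between the z axis of sleeve3 and the z axis of spigot1, either way round below 0.12 rad) or (distance between sleeve3 and spigot2 below 0.008 m and angle between the z axis of sleeve3 and the z axis of spigot2, either way round below 0.12 rad) or (distance between sleeve3 and spigot3 below 0.008 m and angle between the z axis of sleeve3 and the z axis of spigot3, either way round below 0.12 rad) or (distance between sleeve3 and spigot4 below 0.008 m and angle between the z axis of sleeve3 and the z axis of spigot4, either way round below 0.12 rad) or (distance between sleeve3 and spigot5 below 0.008 m and angle between the z axis of sleeve3 and the z axis of spigot5, either way round below 0.12 rad)) and ((distance between sleeve4 and spigot0 below 0.008 m and angle between the z axis of sleeve4 and the z axis of spigot0, either way round below 0.12 rad) or (distance between sleeve4 and spigot1 below 0.008 m and angle between the z axis of sleeve4 and the z axis of spigot1, either way round below 0.12 rad) or (distance between sleeve4 and spigot2 below 0.008 m and angle between the z axis of sleeve4 and the z axis of spigot2, either way round below 0.12 rad) or (distance between sleeve4 and spigot3 below 0.008 m and angle between the z axis of sleeve4 and the z axis of spigot3, either way round below 0.12 rad) or (distance between sleeve4 and spigot4 below 0.008 m and angle between the z axis of sleeve4 and the z axis of spigot4, either way round below 0.12 rad) or (distance between sleeve4 and spigot5 below 0.008 m and angle between the z axis of sleeve4 and the z axis of spigot5, either way round below 0.12 rad)) and value of joint stay above 0.9 rad and value of joint lid below 0.04 rad and value of joint drawer above 0.184 m); the robot touches nothing.
It fails at once if the drawer is pushed in with its lid open (value of joint lid above 0.3 rad and value of joint drawer above 0.08 m).
It fails at once if a bystander is pushed more than 60 mm away or knocked over (distance of any of stapler, calculator, sauce_bottle, vinegar_bottle, spice_jar from where it was at the start of the episode above 0.06 m or angle between any of stapler, calculator, sauce_bottle, vinegar_bottle, spice_jar's own z axis and vertical above 0.6 rad).
Of sleeve0, sleeve1, sleeve2, sleeve3, sleeve4 only 3 to 5 are there at a start; the rules pass over those that are not, and their reading is None.
At some moment in a run one of sleeve0, sleeve1, sleeve2, sleeve3, sleeve4 may be knocked a few centimetres aside while the robot is not near it.
Once in a run the grip may slacken for a moment while it holds something.
It also fails if it takes over 210 s, if anything falls off the work surface, if the arm or the gripper's body presses on something with over 40 N, if the wrist force passes 120 N, or if a joint passes its speed limit or range.

### The arm

A 6-joint arm with a two-finger parallel gripper is mounted at the origin on the work surface. World frame = base frame: x ahead of the robot, y to its left, z up, the work surface at z = 0. Lengths are in m, angles in rad, forces in N, time in s.
With the tool pointing down it reaches from about 0.425 to 0.95 m from the base axis. Payload 3.5 kg.
Tool frame: the origin (TCP) lies on the centre line of the jaws, within the pads' length; the fingertips stand 8 mm ahead of it and the grasp point (between the pads) lies 11 mm behind it; z points along the fingers, y is the line along which they close (so a half turn about z gives the same grasp; the last joint's range is limited). The gripper opens to 85 mm and grips with 20 to 120 N. Pads are 22 mm wide; open, the fingers measure 114 mm over their backs; the gripper's body (76 mm by 85 mm) begins 54 mm behind the grasp point. The pads swing forward as they close: fully open they stand 13 mm farther back than shut.
Start: joints at [-1.474, 0.286, 1.577, -0, 1.279, -0.15], TCP at [0.165, -0.655, 0.239] pointing down, gripper open.
Joint ranges: [-2.77, 2.77], [-0.9, 2.22], [0.21, 2.48], [-1.53, 4.67], [0.24, 2.81], [-2.84, 2.84]. Speed limits (rad/s): [2.79, 2.79, 3.14, 3.14, 3.14, 3.14].

### API

Orientations are given as a unit quaternion [x, y, z, w].
In Python, from plant import ctrl gives the robot as it stands. The module is installed in compiled form; this text tells all that it offers.
- The arm moves only by the tool send_rows, never from a script. Its argument "steps" is a list of rows, each a list of 5 numbers: the shift along the tool's x, y, z in m, then the turn about the tool's z in degrees, then the opening, from -1 (shut) to 1 (fully open). A call has 1 to 12 rows; each row is the pose to reach, as a shift and turn from the pose commanded when the call began, along the tool's axes at that moment; what a row does not reach only later rows make up. A row lasts 1/10 s, in which the tool goes at most 50 mm and 8.59 degrees, less where a joint would pass 70% of its speed; a pose out of reach is approached as far as the arm can. A call with a gripper value outside its range is refused whole. The fingers move at their own pace and stop on an object; "squeeze" is the grip in N (left out, the last holds). Time passes only in rows, so rows that repeat a pose let the fingers close. It gives the time, the measured TCP pose, the force, the opening and the grip force at its end, in the units of the state.
- ctrl.get_state(): the state, without advancing time (a new reading comes with each control period).
- ctrl.read_camera(name): name is "side" or "top"; returns the picture (384x512x3 uint8, red, green, blue); there is no depth.
- ctrl.calibration(name): a dict with "intrinsics" (3x3 intrinsics, pixels), "extrinsics" (4x4, takes a point from world to camera coordinates). Camera axes: x right, y up, looking along -z (the intrinsics and any distortion apply to the point x, -y, -z); pixel columns grow to the right and rows downward; lengths in m; the calibration is good to about 2 mm. A picture is of the moment at which its call begins. calibration takes no time and is no camera call.
- ctrl.sign_off(): hands the job in; it is judged then, once.
The state is a dict: "time": time; "qpos": joint angles; "dq": joint speeds; "joint_efforts": joint torques, N m; "eef_pos": TCP position; "tcp_rot": TCP orientation; "contact_force": force on the tool from outside, world axes, zero at the start; "wrist_torque": the same for the moment, N m; "opening": opening from 0.0 (shut) to 1.0 (fully open); "finger_force": force on a finger pad.
Only numpy, scipy, OpenCV 4.12 (cv2) and the standard library are available. Lean on these libraries where they do the work, as an engineer would, in place of code of your own. Each camera call takes 0.05 s, during which the arm holds its last target. There are 200 camera calls.

## Working session

There is one attempt and no reset: what is moved stays moved. The work goes in short steps, Python scripts to look and compute and a tool call to move; the robot and the scene stay as the last step left them, time stands still between calls to the robot, and variables do not carry over. Pictures are saved under pics/ and viewed, at most 14 in all, crops included, and the job is handed in when it is done.

Besides the shell and the picture viewer there is one more tool, called as name([rows], argument=value, ...), one row to a line, values as JSON. send_rows: Moves the arm, as the interface text tells. Its arguments: {"type":"object","properties":{"steps":{"type":"array","items":{"type":"array","items":{"type":"number"}}},"squeeze":{"type":"number"}},"required":["steps"]}

```bash
mkdir -p pics
cat > h.py <<'E'
import numpy as np, cv2
from plant import ctrl
def snap(n,f):
    im=ctrl.read_camera(n); cv2.imwrite(f'pics/{f}.png',im[:,:,::-1]); return im
def cal(n):
    c=ctrl.calibration(n); return np.array(c['intrinsics']),np.array(c['extrinsics'])
def proj(n,p):
    K,E=cal(n); q=E[:3,:3]@np.array(p)+E[:3,3]; q=K@np.array([q[0],-q[1],-q[2]]); return q[:2]/q[2]
def ray(n,uv):
    K,E=cal(n); d=np.linalg.inv(K)@np.array([uv[0],uv[1],1]); d=np.array([d[0],-d[1],-d[2]])
    R=E[:3,:3]; return -R.T@E[:3,3], R.T@d
def onz(n,uv,z):
    o,d=ray(n,uv); return o+d*(z-o[2])/d[2]
def st():
    s=ctrl.get_state(); print({k:np.round(s[k],3).tolist() for k in s if k not in('dq','joint_efforts')}); return s
E
python3 - <<'E'
from h import *
st()
for n in('top','side'):
    im=snap(n,n+'0'); print(n,ctrl.calibration(n).keys()); print(cal(n))
E
```

```text
{'time': 0.0, 'qpos': [-1.474, 0.287, 1.578, 0.0, 1.279, -0.15], 'eef_pos': [0.165, -0.654, 0.238], 'tcp_rot': [0.992, 0.123, 0.0, -0.001], 'contact_force': [0.363, -0.279, 0.1], 'wrist_torque': [-0.043, 0.011, -0.021], 'finger_force': 0.0, 'opening': 1.0}
top dict_keys(['intrinsics', 'extrinsics'])
(array([[353.08659556,   0.        , 259.10915279],
       [  0.        , 353.08659556, 191.53523598],
       [  0.        ,   0.        ,   1.        ]]), array([[ 0.02555427, -0.99962742, -0.00959215, -0.05997749],
       [ 0.99329647,  0.02430802,  0.11300996, -0.54444835],
       [-0.11273469, -0.01241573,  0.99354755, -1.22791945],
       [ 0.        ,  0.        ,  0.        ,  1.        ]]))
side dict_keys(['intrinsics', 'extrinsics'])
(array([[378.34243976,   0.        , 249.68187456],
       [  0.        , 378.34243976, 195.41635873],
       [  0.        ,   0.        ,   1.        ]]), array([[-0.98824712, -0.15228731, -0.01327386,  0.51536348],
       [ 0.08807261, -0.63819882,  0.76481728, -0.1956499 ],
       [-0.12494333,  0.75465942,  0.64411049, -1.164277  ],
       [ 0.        ,  0.        ,  0.        ,  1.        ]]))
```

View pics/top0.png

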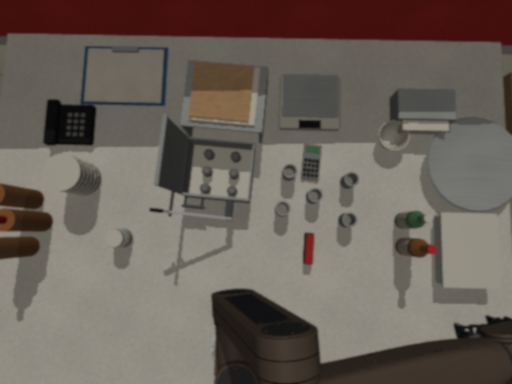

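View pics/side0.png

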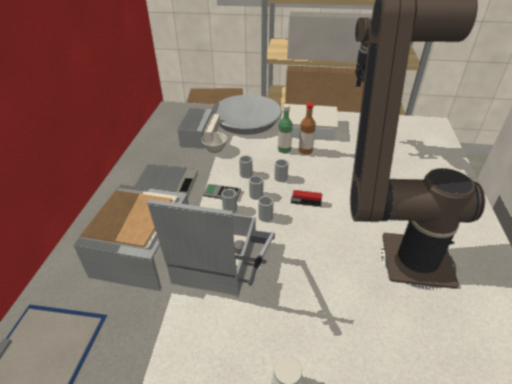

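The top view shows five sleeves, near pixels (289,172), (313,196), (349,181), (282,209) and (346,220). The drawer is around (220,170), with its lid upright on the left. The stay runs along row ~212, with its grip at (156,210).

Run:
```python
from h import *
im=cv2.imread('pics/top0.png')
c=im[125:245,140:370]; cv2.imwrite('pics/crop0.png',cv2.resize(c,None,fx=3.45,fy=3.45,interpolation=cv2.INTER_CUBIC))
hsv=cv2.cvtColor(im,cv2.COLOR_BGR2HSV); g=cv2.cvtColor(im,cv2.COLOR_BGR2GRAY)
def comps(m,x0,x1,y0,y1,amin):
    mm=np.zeros_like(m); mm[y0:y1,x0:x1]=m[y0:y1,x0:x1]
    n,l,s,ce=cv2.connectedComponentsWithStats(mm)
    for i in range(1,n):
        if s[i,4]>=amin: print(s[i].tolist(),ce[i].round(1).tolist(), 'z0',onz('top',ce[i],0)[:2].round(3),'z.0375',onz('top',ce[i],.0375)[:2].round(3))
print('thr'); comps(((g<130)).astype(np.uint8)*255,265,365,155,270,30)
print('spig'); comps(((g<95)).astype(np.uint8)*255,190,252,140,200,8)
```

```text
thr
[300, 155, 22, 29, 557] [310.3, 168.5] z0 [ 0.639 -0.232] z.0375 [ 0.632 -0.227]
[280, 164, 18, 35, 508] [287.8, 180.8] z0 [ 0.591 -0.15 ] z.0375 [ 0.586 -0.147]
[338, 171, 22, 37, 562] [347.3, 188.5] z0 [ 0.568 -0.367] z.0375 [ 0.564 -0.358]
[304, 188, 20, 36, 525] [312.3, 204.3] z0 [ 0.507 -0.24 ] z.0375 [ 0.504 -0.235]
[273, 200, 18, 37, 507] [281.0, 217.6] z0 [ 0.456 -0.128] z.0375 [ 0.455 -0.126]
[336, 212, 22, 35, 566] [345.0, 227.8] z0 [ 0.425 -0.359] z.0375 [ 0.425 -0.35 ]
[302, 232, 13, 38, 448] [307.8, 250.2] z0 [ 0.342 -0.226] z.0375 [ 0.344 -0.221]
spig
[190, 140, 62, 39, 724] [221.1, 148.0] z0 [0.708 0.099] z.0375 [0.699 0.094]
[203, 148, 13, 13, 133] [209.0, 154.1] z0 [0.684 0.143] z.0375 [0.676 0.137]
[203, 166, 9, 12, 95] [207.0, 171.3] z0 [0.62  0.148] z.0375 [0.613 0.141]
[230, 168, 9, 12, 92] [233.7, 173.9] z0 [0.612 0.049] z.0375 [0.606 0.046]
[249, 176, 3, 22, 28] [250.4, 187.4] z0 [ 0.564 -0.014] z.0375 [ 0.559 -0.015]
[201, 183, 10, 11, 82] [205.2, 188.6] z0 [0.555 0.152] z.0375 [0.551 0.145]
[228, 186, 9, 11, 77] [231.9, 191.3] z0 [0.548 0.053] z.0375 [0.543 0.05 ]
[190, 195, 45, 5, 107] [206.7, 197.9] z0 [0.521 0.145] z.0375 [0.518 0.139]
```

View pics/crop0.png

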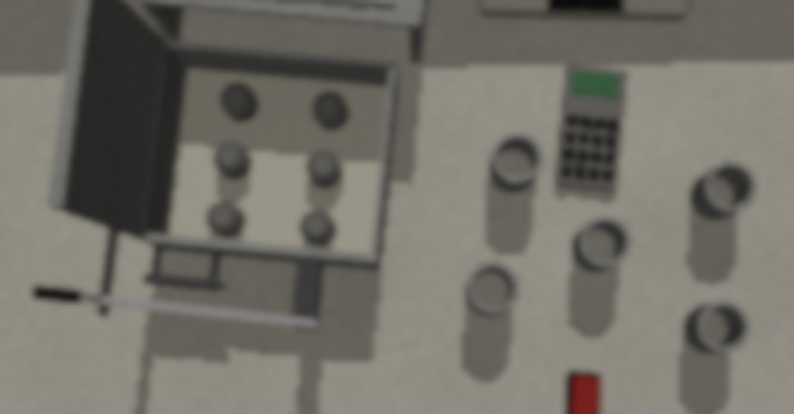

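The crop shows all six spigots, the drawer slightly yawed, and five sleeve rings. The stay pivot is near crop (315,322), its grip near (55,294), and the handle near (185,280).

```bash
cat >> h.py <<'E'
def drawer():
    a=np.array([[240,98],[331,107],[233,156],[325,165],[226,214],[318,225]])
    w=np.array([onz('top',p/3.45+[140,125],.054)[:2] for p in a])
    m=np.array([[.160,.048],[.160,-.048],[.098,.048],[.098,-.048],[.036,.048],[.036,-.048]])
    mc,wc=m-m.mean(0),w-w.mean(0)
    th=np.arctan2((mc[:,0]*wc[:,1]-mc[:,1]*wc[:,0]).sum(),(mc*wc).sum())
    R=np.array([[np.cos(th),-np.sin(th)],[np.sin(th),np.cos(th)]]); t=w.mean(0)-R@m.mean(0)
    return th,R,t,m,w
E
python3 - <<'E'
from h import *
th,R,t,m,w=drawer(); f=m@R.T+t
print('yaw',th,'front',t); print(f.round(4)); print('resid',(f-w).round(4).tolist())
print('pivot',R@[-.064,-.05]+t,'grip0',R@[-.064,-.05+.242*np.cos(.52)]+t,'handle',R@[-.035,0.055]+t,'hinge',R@[.1,.115]+t)
for n,p in dict(a=(514,161),b=(603,242),c=(727,190),d=(491,288),e=(719,327)).items(): print(n,onz('top',np.array(p)/3.45+[140,125],.075)[:2].round(4))
for p in [(315,322),(57,294),(100,300)]: print(onz('top',np.array(p)/3.45+[140,125],.09)[:2].round(3),onz('top',np.array(p)/3.45+[140,125],.221)[:2].round(3))
E
```

```text
yaw -0.07886824485572452 front [0.51295985 0.09779864]
[[0.6762 0.133 ]
 [0.6687 0.0373]
 [0.6144 0.1379]
 [0.6069 0.0422]
 [0.5526 0.1428]
 [0.5451 0.0471]]
resid [[0.0014, 0.0006], [0.001, -0.0013], [0.0001, 0.0008], [-0.0004, -0.0005], [-0.0018, 0.0011], [-0.0004, -0.0007]]
pivot [0.44521947 0.0529964 ] grip0 [0.4617656  0.26235582] handle [0.48240191 0.1553852 ] hinge [0.62170945 0.20456251]
a [ 0.6124 -0.1484]
b [ 0.533 -0.238]
c [ 0.5881 -0.3611]
d [ 0.4844 -0.1277]
e [ 0.4516 -0.3528]
[0.446 0.044] [0.441 0.033]
[0.467 0.298] [0.46  0.259]
[0.462 0.256] [0.456 0.221]
```

```bash
cat >> h.py <<'E'
from scipy.spatial.transform import Rotation as Ro
def go(*pts,yaw=None):
    """shift (tool axes) from present pose to each world point"""
    s=ctrl.get_state(); R=Ro.from_quat(s['tcp_rot']).as_matrix(); p=np.array(s['eef_pos'])
    y0=np.arctan2(R[1,0],R[0,0])
    print('t',round(float(s['time']),2),'p',p.round(4),'yaw',round(y0,4),'z',R[:,2].round(4),'F',np.round(s['contact_force'],1),'open',round(float(s['opening']),3),'ff',round(float(s['finger_force']),1), 'q1,6',np.round([s['qpos'][0],s['qpos'][5]],2))
    for q in pts: print(' to',q,'->',(R.T@(np.array(q)-p)).round(4), 'turn' ,None if yaw is None else np.degrees(y0-yaw).round(2))
E
python3 -c "
from h import *
go((.4516,-.3528,.16),(.4516,-.3528,.044),yaw=-.079)"
```

```text
t 0.1 p [ 0.1649 -0.654   0.2381] yaw 0.2468 z [-2.0e-04  2.1e-03 -1.0e+00] F [-0.3 -0.5  0.2] open 0.998 ff 0.0 q1,6 [-1.47 -0.15]
 to (0.4516, -0.3528, 0.16) -> [ 0.3516 -0.2218  0.0786] turn 18.67
 to (0.4516, -0.3528, 0.044) -> [ 0.3515 -0.2216  0.1946] turn 18.67
```

send_rows([
  [0.3516,-0.2218,0.0786,18.67,1],
  [0.3516,-0.2218,0.0786,18.67,1],
  [0.3516,-0.2218,0.0786,18.67,1],
  [0.3516,-0.2218,0.0786,18.67,1],
  [0.3516,-0.2218,0.0786,18.67,1],
  [0.3516,-0.2218,0.0786,18.67,1],
  [0.3516,-0.2218,0.0786,18.67,1],
  [0.3516,-0.2218,0.0786,18.67,1],
  [0.3516,-0.2218,0.0786,18.67,1],
  [0.3516,-0.2218,0.0786,18.67,1],
  [0.3516,-0.2218,0.0786,18.67,1],
  [0.3516,-0.2218,0.0786,18.67,1],
])

```text
time: 1.3
eef_pos: [0.4511, -0.3545, 0.1609]
tcp_rot: [0.999, -0.04, -0.0, 0.0]
contact_force: [-1.0, -0.5, -0.0]
opening: 0.998
finger_force: 0.0
```

```bash
python3 -c "
from h import *
go((.4516,-.3528,.16),(.4516,-.3528,.044),yaw=-.079)
i=snap('side','s1');cv2.imwrite('pics/s1c.png',cv2.resize(i[100:300,180:420,::-1],None,fx=3,fy=3))"
```

```text
t 1.3 p [ 0.4511 -0.3545  0.1609] yaw -0.0801 z [-0.e+00 -5.e-04 -1.e+00] F [-1.  -0.5 -0. ] open 0.998 ff 0.0 q1,6 [-0.84  0.81]
 to (0.4516, -0.3528, 0.16) -> [ 0.0003 -0.0017  0.0009] turn -0.06
 to (0.4516, -0.3528, 0.044) -> [ 0.0003 -0.0018  0.1169] turn -0.06
```

View pics/s1c.png

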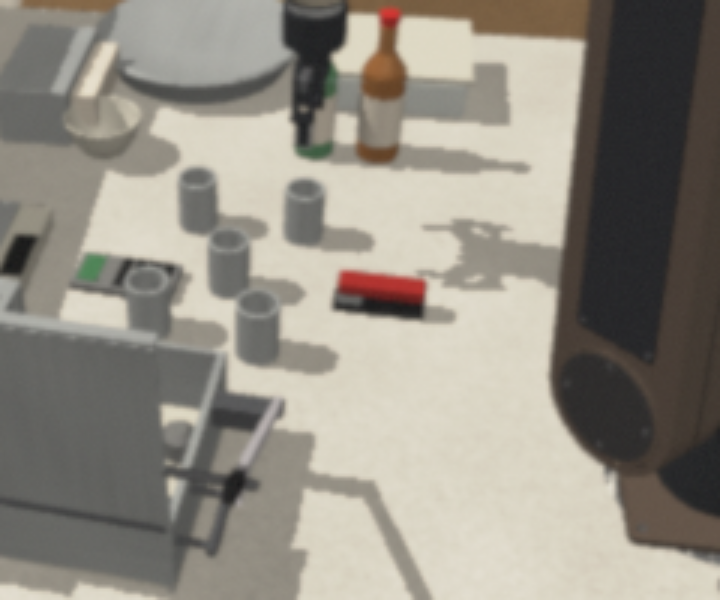

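The crop shows the jaws above sleeve e at crop (305,210), and nothing has been disturbed. Next I'll descend and grip.

send_rows([
  [0,-0.0018,0.05,0,1],
  [0,-0.0018,0.085,0,1],
  [0,-0.0018,0.117,0,1],
  [0,-0.0018,0.117,0,1],
  [0,-0.0018,0.117,0,-1],
  [0,-0.0018,0.117,0,-1],
  [0,-0.0018,0.117,0,-1],
  [0,-0.0018,0.117,0,-1],
  [0,-0.0018,0.117,0,-1],
  [0,-0.0018,0.117,0,-1],
], squeeze=60)

```text
time: 2.35
eef_pos: [0.4533, -0.3538, 0.0468]
tcp_rot: [0.999, -0.039, 0.002, 0.002]
contact_force: [-0.8, -1.4, 7.0]
opening: 0.583
finger_force: 63.1
```

```bash
python3 -c "
from h import *
go((.4516,-.3528,.2),(.5451,.0471,.2),(.5451,.0471,.1),yaw=-.079)"
```

```text
t 2.35 p [ 0.4533 -0.3538  0.0468] yaw -0.0787 z [ 0.0034 -0.0047 -1.    ] F [-0.8 -1.4  7. ] open 0.583 ff 63.1 q1,6 [-0.84  0.81]
 to (0.4516, -0.3528, 0.2) -> [-1.200e-03 -1.000e-04 -1.532e-01] turn 0.02
 to (0.5451, 0.0471, 0.2) -> [ 0.0606 -0.4062 -0.1548] turn 0.02
 to (0.5451, 0.0471, 0.1) -> [ 0.0602 -0.4066 -0.0548] turn 0.02
```

send_rows([
  [0,0,-0.05,0,-1],
  [0,0,-0.1,0,-1],
  [0.06,-0.405,-0.156,0,-1],
  [0.06,-0.405,-0.156,0,-1],
  [0.06,-0.405,-0.156,0,-1],
  [0.06,-0.405,-0.156,0,-1],
  [0.06,-0.405,-0.156,0,-1],
  [0.06,-0.405,-0.156,0,-1],
  [0.06,-0.405,-0.156,0,-1],
  [0.06,-0.405,-0.156,0,-1],
  [0.06,-0.405,-0.156,0,-1],
  [0.06,-0.405,-0.156,0,-1],
])

```text
time: 3.55
eef_pos: [0.5435, 0.0492, 0.2]
tcp_rot: [0.999, -0.037, 0.0, 0.0]
contact_force: [0.2, -1.0, -2.1]
opening: 0.581
finger_force: 63.7
```

```bash
python3 -c "
from h import *
go((.5451,.0471,.2),(.5451,.0471,.062),yaw=-.079)
i=snap('top','t2');cv2.imwrite('pics/t2c.png',cv2.resize(i[100:250,130:370,::-1],None,fx=3.3,fy=3.3))"
```

```text
t 3.55 p [0.5435 0.0492 0.2   ] yaw -0.075 z [ 3.e-04 -0.e+00 -1.e+00] F [ 0.2 -1.  -2.1] open 0.581 ff 63.7 q1,6 [-0.1   1.55]
 to (0.5451, 0.0471, 0.2) -> [0.0017 0.002  0.    ] turn 0.23
 to (0.5451, 0.0471, 0.062) -> [0.0017 0.002  0.138 ] turn 0.23
```

View pics/t2c.png

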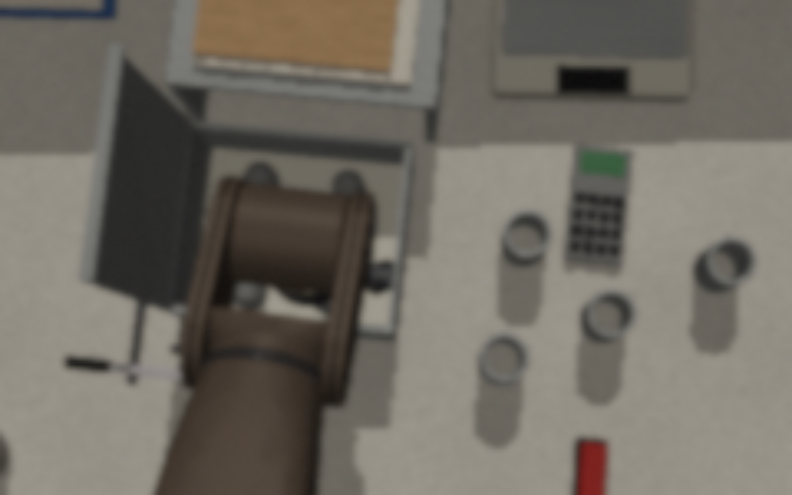

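The sleeve is held (about 2 N of weight), and the arm is over the front-right spigot. Now lowering.

send_rows([
  [0.0017,0.002,0.04,0,-1],
  [0.0017,0.002,0.08,0,-1],
  [0.0017,0.002,0.09,0,-1],
  [0.0017,0.002,0.1,0,-1],
  [0.0017,0.002,0.11,0,-1],
  [0.0017,0.002,0.12,0,-1],
  [0.0017,0.002,0.13,0,-1],
  [0.0017,0.002,0.135,0,-1],
  [0.0017,0.002,0.137,0,-1],
  [0.0017,0.002,0.137,0,-1],
])

```text
time: 4.6
eef_pos: [0.5517, 0.0492, 0.0693]
tcp_rot: [0.999, -0.042, 0.008, -0.006]
contact_force: [3.9, 16.1, 9.2]
opening: 0.577
finger_force: 68.0
```

send_rows([
  [0,0,0,0,0.4],
  [0,0,0,0,0.4],
  [0,0,0,0,0.4],
  [0,0,-0.04,0,0.4],
  [0,0,-0.08,0,0.4],
  [0,0,-0.12,0,0.6],
  [0,0.05,-0.13,0,1],
  [0,0.1,-0.13,0,1],
  [0,0.15,-0.13,0,1],
  [0,0.2,-0.13,0,1],
  [0,0.2,-0.13,0,1],
])

```text
time: 5.7
eef_pos: [0.5285, -0.1606, 0.1937]
tcp_rot: [0.999, -0.043, 0.0, 0.002]
contact_force: [0.1, 1.6, 0.5]
opening: 1.0
finger_force: 0.0
```

```bash
python3 -c "
from h import *
go((.4844,-.1277,.16),(.4844,-.1277,.044),yaw=-.079)
i=snap('top','t3');cv2.imwrite('pics/t3c.png',cv2.resize(i[125:245,140:370,::-1],None,fx=3.45,fy=3.45,interpolation=cv2.INTER_CUBIC))"
```

```text
t 5.7 p [ 0.5285 -0.1606  0.1937] yaw -0.0863 z [ 3.0e-04 -3.5e-03 -1.0e+00] F [0.1 1.6 0.5] open 1.0 ff 0.0 q1,6 [-0.48  1.18]
 to (0.4844, -0.1277, 0.16) -> [-0.0468 -0.0291  0.0335] turn -0.42
 to (0.4844, -0.1277, 0.044) -> [-0.0469 -0.0295  0.1495] turn -0.42
```

View pics/t3c.png

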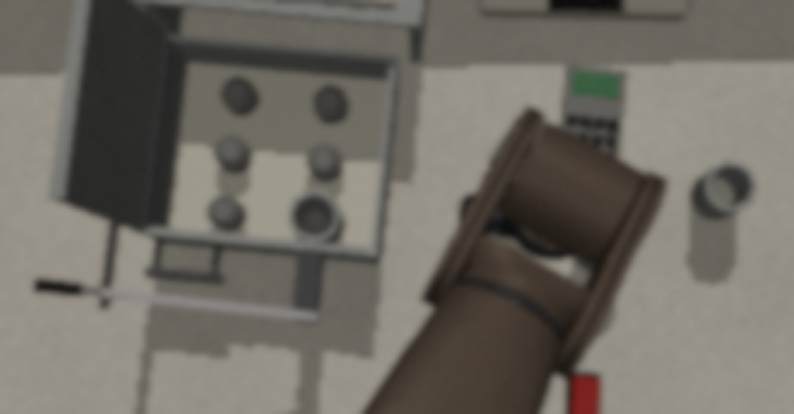

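The front-right sleeve is on its spigot, ring at crop (316,216). The drawer has slid in about 6 mm: the stay line moved from row 322 to row 316.

```bash
python3 -c "
from h import *
th,R,t,m,w=drawer()
P=[(240,94),(331,102),(233,152),(325,160),(226,210)]
d=[]
for p,k in zip(P,[0,1,2,3,4]):
    q=onz('top',np.array(p)/3.45+[140,125],.054)[:2]; d.append(R.T@(q-w[k])); 
print(np.round(d,4)); D=np.mean(d,0);print(D)
s=R@[D[0],0]; f=m@R.T+t+s; print(f.round(4))
for z in(.093,.1,.11): print(z,((proj('top',[*f[5],z])-[140,125])*3.45).round(1))
"
```

```text
[[0.0042 0.0005]
 [0.0052 0.0006]
 [0.0041 0.0005]
 [0.0051 0.0006]
 [0.0041 0.0005]]
[0.00453572 0.0005328 ]
[[0.6808 0.1327]
 [0.6732 0.037 ]
 [0.619  0.1376]
 [0.6114 0.0419]
 [0.5572 0.1425]
 [0.5496 0.0468]]
0.093 [315.8 216.2]
0.1 [315.2 215.3]
0.11 [314.3 214.1]
```

send_rows([
  [-0.0468,-0.0215,0.0335,0,1],
  [-0.0468,-0.0215,0.0335,0,1],
  [-0.0468,-0.0215,0.0335,0,1],
])

```text
time: 6.05
eef_pos: [0.4819, -0.1271, 0.1571]
tcp_rot: [0.999, -0.039, -0.002, -0.001]
contact_force: [1.0, 0.3, 0.8]
opening: 1.0
finger_force: 0.0
```

```bash
python3 -c "
from h import *
go((.4844,-.1277,.044),yaw=-.079)"
```

```text
t 6.05 p [ 0.4819 -0.1271  0.1571] yaw -0.0778 z [-0.0047  0.002  -1.    ] F [1.  0.3 0.8] open 1.0 ff 0.0 q1,6 [-0.46  1.19]
 to (0.4844, -0.1277, 0.044) -> [0.0031 0.0006 0.1131] turn 0.07
```

send_rows([
  [0.0015,0,0.05,0,1],
  [0.0015,0,0.09,0,1],
  [0.0015,0,0.114,0,1],
  [0.0015,0,0.114,0,1],
  [0.0015,0,0.114,0,-1],
  [0.0015,0,0.114,0,-1],
  [0.0015,0,0.114,0,-1],
  [0.0015,0,0.114,0,-1],
  [0.0015,0,0.114,0,-1],
  [0.0015,0,0.114,0,-1],
])

```text
time: 7.05
eef_pos: [0.4884, -0.13, 0.0484]
tcp_rot: [0.999, -0.04, 0.003, 0.001]
contact_force: [0.8, 2.7, 6.8]
opening: 0.597
finger_force: 62.5
```

```bash
python3 -c "
from h import *
go((.6114,.0419,.2),yaw=-.079)"
```

```text
t 7.05 p [ 0.4884 -0.13    0.0484] yaw -0.0793 z [ 0.0058 -0.0019 -1.    ] F [0.8 2.7 6.8] open 0.597 ff 62.5 q1,6 [-0.46  1.19]
 to (0.6114, 0.0419, 0.2) -> [ 0.1099 -0.1808 -0.1513] turn -0.01
```

send_rows([
  [0,0,-0.05,0,-1],
  [0,0,-0.1,0,-1],
  [0,0,-0.15,0,-1],
  [0.112,-0.18,-0.152,0,-1],
  [0.112,-0.18,-0.152,0,-1],
  [0.112,-0.18,-0.152,0,-1],
  [0.112,-0.18,-0.152,0,-1],
  [0.112,-0.18,-0.152,0,-1],
  [0.112,-0.18,-0.152,0,-1],
  [0.112,-0.18,-0.152,0,-1],
  [0.112,-0.18,-0.152,0,-1],
])

```text
time: 8.15
eef_pos: [0.611, 0.04, 0.1972]
tcp_rot: [0.999, -0.04, -0.0, 0.0]
contact_force: [-0.2, -0.2, -2.0]
opening: 0.598
finger_force: 63.7
```

```bash
python3 -c "
from h import *
go((.6114,.0419,.067),yaw=-.079)"
```

```text
t 8.15 p [0.611  0.04   0.1972] yaw -0.0806 z [-6.e-04 -5.e-04 -1.e+00] F [-0.2 -0.2 -2. ] open 0.598 ff 63.7 q1,6 [-0.1   1.55]
 to (0.6114, 0.0419, 0.067) -> [ 0.0003 -0.002   0.1302] turn -0.09
```

send_rows([
  [0,-0.002,0.04,0,-1],
  [0,-0.002,0.08,0,-1],
  [0,-0.002,0.09,0,-1],
  [0,-0.002,0.1,0,-1],
  [0,-0.002,0.11,0,-1],
  [0,-0.002,0.12,0,-1],
  [0,-0.002,0.128,0,-1],
  [0,-0.002,0.132,0,-1],
  [0,-0.002,0.132,0,-1],
])

```text
time: 9.05
eef_pos: [0.6159, 0.0454, 0.0692]
tcp_rot: [0.999, -0.041, 0.005, -0.003]
contact_force: [3.5, 8.2, 0.1]
opening: 0.595
finger_force: 64.0
```

send_rows([
  [0,0,0,0,0.4],
  [0,0,0,0,0.4],
  [0,0,0,0,0.4],
  [0,0,-0.04,0,0.4],
  [0,0,-0.08,0,0.4],
  [0,0,-0.12,0,0.6],
  [-0.055,0.287,-0.13,0,1],
  [-0.055,0.287,-0.13,0,1],
  [-0.055,0.287,-0.13,0,1],
  [-0.055,0.287,-0.13,0,1],
  [-0.055,0.287,-0.13,0,1],
  [-0.055,0.287,-0.13,0,1],
])

```text
time: 10.25
eef_pos: [0.533, -0.2414, 0.1957]
tcp_rot: [0.999, -0.04, -0.0, 0.001]
contact_force: [0.4, -1.3, 0.2]
opening: 1.001
finger_force: 0.0
```

send_rows([
  [0,0,0,0,1],
  [0,0,0,0,1],
  [0,0,0,0,1],
])

```text
time: 10.55
eef_pos: [0.5343, -0.2377, 0.1951]
tcp_rot: [0.999, -0.039, -0.0, -0.0]
contact_force: [-0.1, 0.4, 0.6]
opening: 1.006
finger_force: 0.0
```

```bash
python3 -c "
from h import *
go((.533,-.238,.15),(.533,-.238,.044),yaw=-.079)
i=snap('top','t4');cv2.imwrite('pics/t4c.png',cv2.resize(i[125:245,140:370,::-1],None,fx=3.45,fy=3.45,interpolation=cv2.INTER_CUBIC))"
```

```text
t 10.55 p [ 0.5343 -0.2377  0.1951] yaw -0.0785 z [-6.e-04  4.e-04 -1.e+00] F [-0.1  0.4  0.6] open 1.006 ff 0.0 q1,6 [-0.59  1.06]
 to (0.533, -0.238, 0.15) -> [-0.0013  0.0004  0.0451] turn 0.03
 to (0.533, -0.238, 0.044) -> [-0.0012  0.0004  0.1511] turn 0.03
```

View pics/t4c.png

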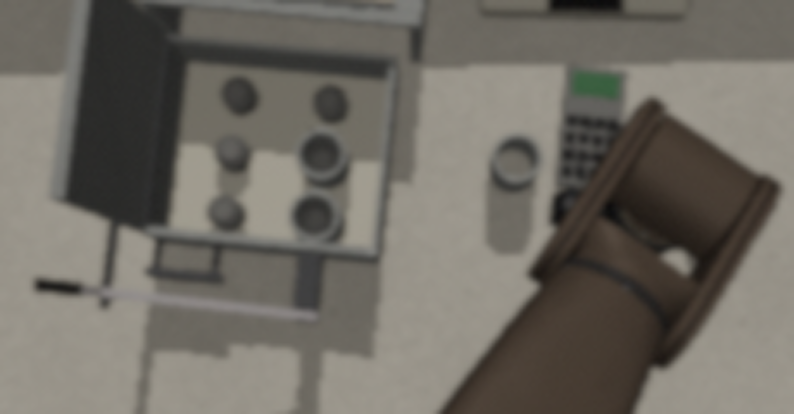

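The second sleeve is home at crop (323,156), and the drawer has not moved. Next is sleeve b.

send_rows([
  [-0.001,0,0.05,0,1],
  [-0.001,0,0.1,0,1],
  [-0.001,0,0.13,0,1],
  [-0.001,0,0.151,0,1],
  [-0.001,0,0.151,0,1],
  [-0.001,0,0.151,0,-1],
  [-0.001,0,0.151,0,-1],
  [-0.001,0,0.151,0,-1],
  [-0.001,0,0.151,0,-1],
  [-0.001,0,0.151,0,-1],
  [-0.001,0,0.151,0,-1],
  [-0.001,0,0.151,0,-1],
])

```text
time: 11.8
eef_pos: [0.5351, -0.2391, 0.0467]
tcp_rot: [0.999, -0.04, 0.002, 0.001]
contact_force: [-0.6, 2.4, 10.1]
opening: 0.587
finger_force: 60.2
```

```bash
python3 -c "
from h import *
go((.675,.039,.2),yaw=-.079)"
```

```text
t 11.8 p [ 0.5351 -0.2391  0.0467] yaw -0.0793 z [ 0.004 -0.002 -1.   ] F [-0.6  2.4 10.1] open 0.587 ff 60.2 q1,6 [-0.59  1.06]
 to (0.675, 0.039, 0.2) -> [ 0.118  -0.2881 -0.1533] turn -0.01
```

send_rows([
  [0,0,-0.05,0,-1],
  [0,0,-0.1,0,-1],
  [0,0,-0.15,0,-1],
  [0.12,-0.287,-0.155,0,-1],
  [0.12,-0.287,-0.155,0,-1],
  [0.12,-0.287,-0.155,0,-1],
  [0.12,-0.287,-0.155,0,-1],
  [0.12,-0.287,-0.155,0,-1],
  [0.12,-0.287,-0.155,0,-1],
  [0.12,-0.287,-0.155,0,-1],
  [0.12,-0.287,-0.155,0,-1],
  [0.12,-0.287,-0.155,0,-1],
])

```text
time: 13.0
eef_pos: [0.6751, 0.0374, 0.1987]
tcp_rot: [0.999, -0.04, -0.001, 0.0]
contact_force: [-0.2, -0.1, -1.7]
opening: 0.586
finger_force: 63.1
```

```bash
python3 -c "
from h import *
go((.675,.039,.065),yaw=-.079)"
```

```text
t 13.0 p [0.6751 0.0374 0.1987] yaw -0.0792 z [-1.5e-03 -8.0e-04 -1.0e+00] F [-0.2 -0.1 -1.7] open 0.586 ff 63.1 q1,6 [-0.09  1.56]
 to (0.675, 0.039, 0.065) -> [ 0.     -0.0018  0.1337] turn -0.01
```

send_rows([
  [0,-0.002,0.04,0,-1],
  [0,-0.002,0.08,0,-1],
  [0,-0.002,0.09,0,-1],
  [0,-0.002,0.1,0,-1],
  [0,-0.002,0.11,0,-1],
  [0,-0.002,0.12,0,-1],
  [0,-0.002,0.13,0,-1],
  [0,-0.002,0.135,0,-1],
  [0,-0.002,0.135,0,-1],
])

```text
time: 13.9
eef_pos: [0.6773, 0.0414, 0.065]
tcp_rot: [0.999, -0.04, 0.002, -0.001]
contact_force: [2.6, 5.8, -1.8]
opening: 0.584
finger_force: 63.4
```

send_rows([
  [0,0,0,0,0.4],
  [0,0,0,0,0.4],
  [0,0,0,0,0.4],
  [0,0,-0.04,0,0.4],
  [0,0,-0.08,0,0.4],
  [0,0,-0.12,0,0.6],
  [-0.047,0.193,-0.13,0,1],
  [-0.047,0.193,-0.13,0,1],
  [-0.047,0.193,-0.13,0,1],
  [-0.047,0.193,-0.13,0,1],
  [-0.047,0.193,-0.13,0,1],
  [-0.047,0.193,-0.13,0,1],
])

```text
time: 15.1
eef_pos: [0.6134, -0.1499, 0.1945]
tcp_rot: [0.999, -0.041, 0.0, 0.0]
contact_force: [1.0, 1.0, 0.5]
opening: 1.0
finger_force: 0.0
```

send_rows([
  [0,0,0,0,1],
  [0,0,0,0,1],
  [0,0,0,0,1],
])

```text
time: 15.4
eef_pos: [0.6141, -0.147, 0.194]
tcp_rot: [0.999, -0.038, -0.0, -0.0]
contact_force: [-0.7, -0.3, -0.2]
opening: 1.002
finger_force: 0.0
```

```bash
python3 -c "
from h import *
go((.6124,-.1484,.15),(.6124,-.1484,.044),yaw=-.079)
i=snap('top','t5');cv2.imwrite('pics/t5c.png',cv2.resize(i[125:245,140:370,::-1],None,fx=3.45,fy=3.45,interpolation=cv2.INTER_CUBIC))"
```

```text
t 15.4 p [ 0.6141 -0.147   0.194 ] yaw -0.077 z [-3.e-04  1.e-04 -1.e+00] F [-0.7 -0.3 -0.2] open 1.002 ff 0.0 q1,6 [-0.4   1.25]
 to (0.6124, -0.1484, 0.15) -> [-0.0016  0.0015  0.044 ] turn 0.11
 to (0.6124, -0.1484, 0.044) -> [-0.0016  0.0015  0.15  ] turn 0.11
```

View pics/t5c.png

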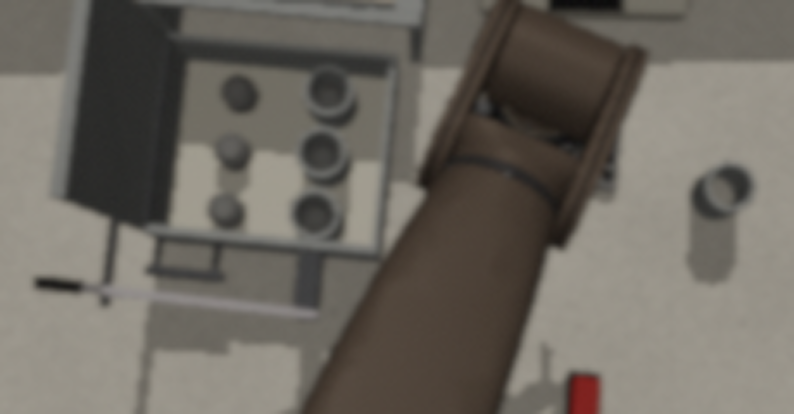

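Three sleeves are on the right-hand spigots, rings at crop (330,93), (323,154) and (317,215). Next is sleeve a.

send_rows([
  [-0.0015,0.001,0.05,0,1],
  [-0.0015,0.001,0.1,0,1],
  [-0.0015,0.001,0.13,0,1],
  [-0.0015,0.001,0.15,0,1],
  [-0.0015,0.001,0.15,0,1],
  [-0.0015,0.001,0.15,0,-1],
  [-0.0015,0.001,0.15,0,-1],
  [-0.0015,0.001,0.15,0,-1],
  [-0.0015,0.001,0.15,0,-1],
  [-0.0015,0.001,0.15,0,-1],
  [-0.0015,0.001,0.15,0,-1],
  [-0.0015,0.001,0.15,0,-1],
])

```text
time: 16.65
eef_pos: [0.6141, -0.1498, 0.047]
tcp_rot: [0.999, -0.04, 0.002, 0.001]
contact_force: [0.3, 2.6, 6.4]
opening: 0.598
finger_force: 63.0
```

```bash
python3 -c "
from h import *
go((.685,.135,.21),yaw=-.079)
th,R,t,m,w=drawer()
for k,p in zip([0,2,4],[(240,92),(233,150),(226,209)]):
    q=onz('top',np.array(p)/3.45+[140,125],.054)[:2]; print(q)
f=m@R.T+t+R@[.0065,0]; print(f)
for k in(1,3,5):
  for z in(.093,.1): print(z,((proj('top',[*f[k],z])-[140,125])*3.45).round(1))
"
```

```text
t 16.65 p [ 0.6141 -0.1498  0.047 ] yaw -0.079 z [ 0.0046 -0.0015 -1.    ] F [0.3 2.6 6.4] open 0.598 ff 63.0 q1,6 [-0.4   1.25]
 to (0.685, 0.135, 0.21) -> [ 0.049  -0.2893 -0.1631] turn -0.0
[0.68113355 0.13273502]
[0.6205263  0.13739702]
[0.55954599 0.14196503]
[[0.68272404 0.13253148]
 [0.67516054 0.03682989]
 [0.62091677 0.13741624]
 [0.61335326 0.04171465]
 [0.55910949 0.142301  ]
 [0.55154599 0.04659942]]
0.093 [330.1  91.3]
0.1 [329.6  89.7]
0.093 [323.1 152.4]
0.1 [322.5 151.2]
0.093 [316.  214.3]
0.1 [315.4 213.4]
```

send_rows([
  [0,0,-0.05,0,-1],
  [0,0,-0.1,0,-1],
  [0,0,-0.15,0,-1],
  [0.05,-0.288,-0.165,0,-1],
  [0.05,-0.288,-0.165,0,-1],
  [0.05,-0.288,-0.165,0,-1],
  [0.05,-0.288,-0.165,0,-1],
  [0.05,-0.288,-0.165,0,-1],
  [0.05,-0.288,-0.165,0,-1],
  [0.05,-0.288,-0.165,0,-1],
  [0.05,-0.288,-0.165,0,-1],
  [0.05,-0.288,-0.165,0,-1],
])

```text
time: 17.85
eef_pos: [0.6843, 0.1328, 0.2086]
tcp_rot: [0.999, -0.04, -0.001, 0.0]
contact_force: [0.0, -0.3, -1.9]
opening: 0.604
finger_force: 63.4
```

```bash
python3 -c "
from h import *
go((.685,.1345,.065),yaw=-.079)
"
```

```text
t 17.85 p [0.6843 0.1328 0.2086] yaw -0.0798 z [-1.3e-03 -7.0e-04 -1.0e+00] F [ 0.  -0.3 -1.9] open 0.604 ff 63.4 q1,6 [0.05 1.7 ]
 to (0.685, 0.1345, 0.065) -> [ 0.0007 -0.0019  0.1436] turn -0.04
```

send_rows([
  [0,-0.002,0.04,0,-1],
  [0,-0.002,0.08,0,-1],
  [0,-0.002,0.095,0,-1],
  [0,-0.002,0.105,0,-1],
  [0,-0.002,0.115,0,-1],
  [0,-0.002,0.125,0,-1],
  [0,-0.002,0.135,0,-1],
  [0,-0.002,0.144,0,-1],
  [0,-0.002,0.145,0,-1],
])

```text
time: 18.75
eef_pos: [0.6867, 0.1371, 0.0652]
tcp_rot: [0.999, -0.04, 0.003, -0.002]
contact_force: [2.0, 4.3, 2.9]
opening: 0.598
finger_force: 64.0
```

send_rows([
  [0,0,0,0,0.4],
  [0,0,0,0,0.4],
  [0,0,0,0,0.4],
  [0,0,-0.04,0,0.4],
  [0,0,-0.08,0,0.4],
  [0,0,-0.12,0,0.4],
  [0,0,-0.14,0,0.4],
])

```text
time: 19.45
eef_pos: [0.6866, 0.1356, 0.2095]
tcp_rot: [0.999, -0.04, 0.003, -0.0]
contact_force: [0.8, -0.6, 0.3]
opening: 0.698
finger_force: 0.0
```

send_rows([
  [-0.0576,0.501,0,0,1],
  [-0.0576,0.501,0,0,1],
  [-0.0576,0.501,0,0,1],
  [-0.0576,0.501,0,0,1],
  [-0.0576,0.501,0,0,1],
  [-0.0576,0.501,0,0,1],
  [-0.0576,0.501,0,0,1],
  [-0.0576,0.501,0,0,1],
  [-0.0576,0.501,0,0,1],
  [-0.0576,0.501,0,0,1],
  [-0.0576,0.501,0,0,1],
  [-0.0576,0.501,0,0,1],
])

```text
time: 20.65
eef_pos: [0.587, -0.3607, 0.2038]
tcp_rot: [0.999, -0.041, -0.0, -0.0]
contact_force: [-0.7, 0.4, -0.5]
opening: 1.003
finger_force: 0.0
```

```bash
python3 -c "
from h import *
go((.5881,-.3611,.15),(.5881,-.3611,.044),yaw=-.079)
i=snap('side','s6');cv2.imwrite('pics/s6c.png',cv2.resize(i[100:300,140:380,::-1],None,fx=3.3,fy=3,interpolation=cv2.INTER_CUBIC))"
```

```text
t 20.65 p [ 0.587  -0.3607  0.2038] yaw -0.0822 z [-7.e-04  5.e-04 -1.e+00] F [-0.7  0.4 -0.5] open 1.003 ff 0.0 q1,6 [-0.7   0.96]
 to (0.5881, -0.3611, 0.15) -> [0.0012 0.0003 0.0538] turn -0.18
 to (0.5881, -0.3611, 0.044) -> [0.0013 0.0004 0.1598] turn -0.18
```

View pics/s6c.png

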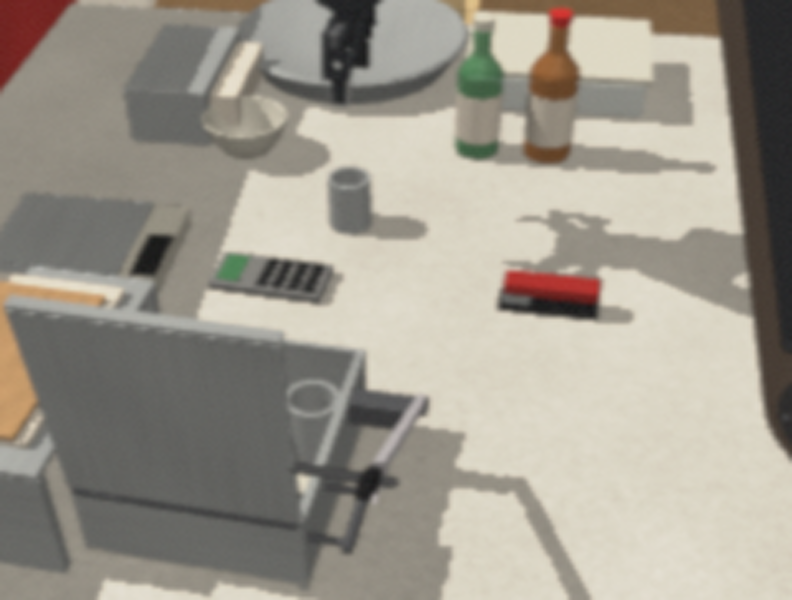

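The side crop shows the last sleeve, c, upright at (350,200) with the gripper above it. The lid and stay are unchanged.

send_rows([
  [0.001,0,0.05,0,1],
  [0.001,0,0.1,0,1],
  [0.001,0,0.14,0,1],
  [0.001,0,0.16,0,1],
  [0.001,0,0.16,0,1],
  [0.001,0,0.16,0,-1],
  [0.001,0,0.16,0,-1],
  [0.001,0,0.16,0,-1],
  [0.001,0,0.16,0,-1],
  [0.001,0,0.16,0,-1],
  [0.001,0,0.16,0,-1],
  [0.001,0,0.16,0,-1],
])

```text
time: 21.9
eef_pos: [0.5909, -0.3604, 0.0478]
tcp_rot: [0.999, -0.04, 0.003, 0.001]
contact_force: [0.0, -0.3, 6.1]
opening: 0.589
finger_force: 63.1
```

send_rows([
  [0,0,-0.05,0,-1],
  [0,0,-0.1,0,-1],
  [0,0,-0.15,0,-1],
  [0,0,-0.166,0,-1],
  [0,0,-0.166,0,-1],
])

```text
time: 22.4
eef_pos: [0.5903, -0.3602, 0.2148]
tcp_rot: [0.999, -0.04, 0.003, 0.002]
contact_force: [-0.1, -1.0, -1.5]
opening: 0.583
finger_force: 63.4
```

```bash
python3 -c "
from h import *
go((.624,.1395,.21),yaw=-.079)
"
```

```text
t 22.4 p [ 0.5903 -0.3602  0.2148] yaw -0.079 z [ 0.0059 -0.0049 -1.    ] F [-0.1 -1.  -1.5] open 0.583 ff 63.4 q1,6 [-0.69  0.96]
 to (0.624, 0.1395, 0.21) -> [-0.0059 -0.5008  0.0025] turn -0.0
```

send_rows([
  [-0.005,-0.501,0,0,-1],
  [-0.005,-0.501,0,0,-1],
  [-0.005,-0.501,0,0,-1],
  [-0.005,-0.501,0,0,-1],
  [-0.005,-0.501,0,0,-1],
  [-0.005,-0.501,0,0,-1],
  [-0.005,-0.501,0,0,-1],
  [-0.005,-0.501,0,0,-1],
  [-0.005,-0.501,0,0,-1],
  [-0.005,-0.501,0,0,-1],
  [-0.005,-0.501,0,0,-1],
  [-0.005,-0.501,0,0,-1],
])

```text
time: 23.6
eef_pos: [0.6215, 0.1419, 0.2061]
tcp_rot: [0.999, -0.038, -0.003, 0.001]
contact_force: [0.2, -0.3, -1.4]
opening: 0.588
finger_force: 63.6
```

send_rows([
  [0,0,0,0,-1],
  [0,0,0,0,-1],
])

```text
time: 23.8
eef_pos: [0.6231, 0.1391, 0.2088]
tcp_rot: [0.999, -0.041, -0.001, 0.0]
contact_force: [-0.8, 0.3, -1.5]
opening: 0.586
finger_force: 63.6
```

```bash
python3 -c "
from h import *
go((.624,.1395,.065),yaw=-.079)
"
```

```text
t 23.8 p [0.6231 0.1391 0.2088] yaw -0.0811 z [-2.3e-03 -4.0e-04 -1.0e+00] F [-0.8  0.3 -1.5] open 0.586 ff 63.6 q1,6 [0.06 1.71]
 to (0.624, 0.1395, 0.065) -> [ 0.0012 -0.0005  0.1438] turn -0.12
```

send_rows([
  [0.001,0,0.04,0,-1],
  [0.001,0,0.08,0,-1],
  [0.001,0,0.095,0,-1],
  [0.001,0,0.105,0,-1],
  [0.001,0,0.115,0,-1],
  [0.001,0,0.125,0,-1],
  [0.001,0,0.135,0,-1],
  [0.001,0,0.144,0,-1],
  [0.001,0,0.145,0,-1],
])

```text
time: 24.7
eef_pos: [0.6257, 0.1416, 0.0658]
tcp_rot: [0.999, -0.04, 0.002, -0.001]
contact_force: [1.3, 5.0, 3.0]
opening: 0.59
finger_force: 63.9
```

send_rows([
  [0,0,0,0,0.4],
  [0,0,0,0,0.4],
  [0,0,0,0,0.4],
  [0,0,-0.04,0,0.4],
  [0,0,-0.08,0,0.4],
  [0,0,-0.12,0,0.4],
  [0,0.2,-0.14,0,0.4],
  [0,0.2,-0.18,0,0.4],
  [0,0.2,-0.2,0,0.4],
  [0,0.3,-0.24,0,0.4],
  [0,0.3,-0.24,0,0.4],
  [0,0.3,-0.24,0,0.4],
])

```text
time: 25.9
eef_pos: [0.6019, -0.1372, 0.2954]
tcp_rot: [0.999, -0.04, -0.0, 0.0]
contact_force: [0.1, -0.3, -0.7]
opening: 0.701
finger_force: 0.0
```

```bash
python3 -c "
from h import *
st()
i=snap('top','t7');cv2.imwrite('pics/t7c.png',cv2.resize(i[125:245,140:370,::-1],None,fx=3.45,fy=3.45,interpolation=cv2.INTER_CUBIC))
snap('side','s7')"
```

```text
{'time': 25.9, 'qpos': [-0.388, 0.123, 1.665, -0.001, 1.354, 1.262], 'eef_pos': [0.602, -0.137, 0.295], 'tcp_rot': [0.999, -0.04, -0.0, 0.0], 'contact_force': [0.105, -0.256, -0.672], 'wrist_torque': [0.011, -0.01, -0.021], 'finger_force': 0.0, 'opening': 0.701}
```

View pics/t7c.png

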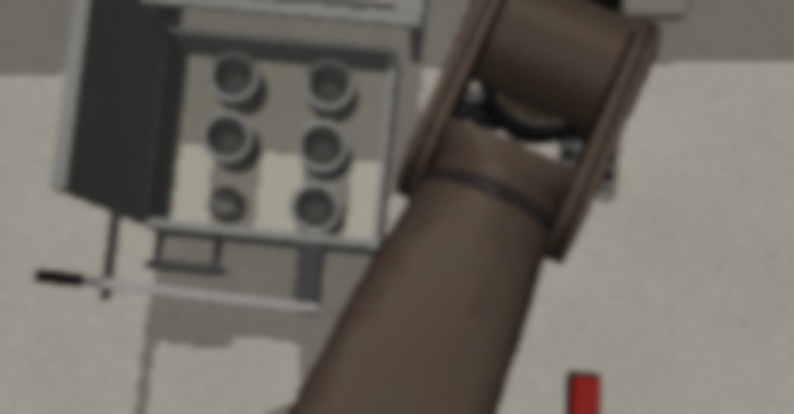

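All five sleeves are seated: rings at crop (237,78), (231,138), (330,85), (323,145) and (317,207). The drawer is in by roughly 13 mm, and the stay grip is near (57,276).

```bash
cat >> h.py <<'E'
def tri(ut,us):
    (o1,d1),(o2,d2)=ray('top',ut),ray('side',us)
    A=np.stack([d1,-d2],1); k=np.linalg.lstsq(A,o2-o1,rcond=None)[0]
    p,q=o1+d1*k[0],o2+d2*k[1]; return (p+q)/2,np.linalg.norm(p-q)
E
python3 -c "
from h import *
th,R,t,m,w=drawer()
a=np.array((57,276))/3.45+[140,125]
i=cv2.imread('pics/s7.png',0); sub=i[248:275,245:275]; m_=(sub<45).astype(np.uint8); n,l,s,c=cv2.connectedComponentsWithStats(m_)
for k in range(1,n): print(s[k],c[k]+[245,248])
print('top',a,onz('top',a,.221),tri(a,(258,262)))
rf=np.array([317,207])/3.45+[140,125]; q=onz('top',rf,.093)[:2]; print('shift',R.T@(q-t)-[.036,-.048])
s=(R.T@(q-t)-[.036,-.048])[0]; T=t+R@[s,0]; print('front',T,'pivot',R@[-.064,-.05]+T,'grip',R@[-.064,.16]+T,'s7 pred grip',proj('side',[*(R@[-.064,.157]+T),.221]),proj('top',[*(R@[-.064,.157]+T),.221]),a)
go((*(R@[-.064,.157]+T),.33),yaw=th+np.pi/2)
"
```

```text
[ 3  8  7 11 45] [251.22222222 260.73333333]
top [156.52173913 205.        ] [0.47572994 0.25964457 0.221     ] (array([0.4673871 , 0.26038799, 0.21674465]), np.float64(0.01723755331229926))
shift [ 0.01375048 -0.00014598]
front [0.52666759 0.09671528] pivot [0.45892721 0.05191304] grip [0.47547237 0.26126026] s7 pred grip [251.1536478  259.26901028] [156.96618047 205.1746365 ] [156.52173913 205.        ]
t 26.0 p [ 0.6032 -0.1412  0.2987] yaw -0.0855 z [ 0.0058 -0.0053 -1.    ] F [0.6 0.1 0.5] open 0.7 ff 0.0 q1,6 [-0.39  1.26]
 to (np.float64(0.4752360151417716), np.float64(0.258269587924598), 0.33) -> [-0.1614 -0.3869 -0.0341] turn -90.38
```

send_rows([
  [-0.144,-0.178,-0.061,-90,0.4],
  [-0.144,-0.178,-0.061,-90,0.4],
  [-0.144,-0.178,-0.061,-90,0.4],
  [-0.144,-0.178,-0.061,-90,0.4],
  [-0.144,-0.178,-0.061,-90,0.4],
  [-0.144,-0.178,-0.061,-90,0.4],
  [-0.144,-0.178,-0.061,-90,0.4],
  [-0.144,-0.178,-0.061,-90,0.4],
  [-0.144,-0.178,-0.061,-90,0.4],
  [-0.144,-0.178,-0.061,-90,0.4],
  [-0.144,-0.178,-0.061,-90,0.4],
  [-0.144,-0.178,-0.061,-90,0],
])

```text
time: 27.2
eef_pos: [0.4727, 0.054, 0.3549]
tcp_rot: [0.734, 0.679, -0.0, -0.0]
contact_force: [0.1, 0.1, -0.1]
opening: 0.547
finger_force: 0.0
```

```bash
python3 -c "
from h import *
go((.4752,.2585,.30),(.4752,.2585,.209),yaw=-.079+np.pi/2)
"
```

```text
t 27.2 p [0.4727 0.054  0.3549] yaw 1.492 z [-1.1e-03 -2.0e-04 -1.0e+00] F [ 0.1  0.1 -0.1] open 0.547 ff 0.0 q1,6 [-0.1  -0.02]
 to (0.4752, 0.2585, 0.3) -> [ 0.204  -0.0136  0.0548] turn 0.01
 to (0.4752, 0.2585, 0.209) -> [ 0.2041 -0.0135  0.1458] turn 0.01
```

send_rows([
  [0.05,-0.0135,0,0,0],
  [0.1,-0.0135,0,0,0],
  [0.15,-0.0135,0,0,0],
  [0.204,-0.0135,0.02,0,0],
  [0.204,-0.0135,0.055,0,0],
  [0.204,-0.0135,0.055,0,0],
  [0.204,-0.0135,0.1,0,0],
  [0.204,-0.0135,0.13,0,0],
  [0.204,-0.0135,0.146,0,0],
  [0.204,-0.0135,0.146,0,0],
])

```text
time: 28.2
eef_pos: [0.4746, 0.2567, 0.2074]
tcp_rot: [0.735, 0.678, -0.003, -0.001]
contact_force: [0.9, 0.2, 0.2]
opening: 0.501
finger_force: 0.0
```

send_rows([
  [0,0,0,0,-1],
  [0,0,0,0,-1],
  [0,0,0,0,-1],
  [0,0,0,0,-1],
  [0,0,0,0,-1],
  [0,0,0,0,-1],
], squeeze=25)

```text
time: 28.8
eef_pos: [0.4767, 0.2581, 0.2118]
tcp_rot: [0.734, 0.679, 0.001, 0.001]
contact_force: [-2.8, -2.7, 7.5]
opening: 0.13
finger_force: 30.3
```

```bash
python3 -c "
from h import *
go((.4752,.2585,.209))
z0=.220-.09; y0=.2075; r=np.hypot(y0,z0); f=np.arctan2(z0,y0); print(r,f)
for s in np.arange(.1,1.41,.1): print(round(s,1),(r*np.cos(f+s)-y0).round(4),-(r*np.sin(f+s)-z0).round(4))
"
```

```text
t 28.8 p [0.4767 0.2581 0.2118] yaw 1.4922 z [ 0.0026  0.     -1.    ] F [-2.8 -2.7  7.5] open 0.13 ff 30.3 q1,6 [0.31 0.39]
 to (0.4752, 0.2585, 0.209) -> [ 0.0002 -0.0015  0.0028] turn None
0.24485965367940876 0.5596815660032788
0.1 -0.014 -0.0201
0.2 -0.03 -0.0386
0.3 -0.0477 -0.0555
0.4 -0.067 -0.0705
0.5 -0.0877 -0.0836
0.6 -0.1096 -0.0945
0.7 -0.1325 -0.1031
0.8 -0.1562 -0.1094
0.9 -0.1803 -0.1133
1.0 -0.2048 -0.1148
1.1 -0.2292 -0.1139
1.2 -0.2535 -0.1105
1.3 -0.2773 -0.1047
1.4 -0.3003 -0.0966
```

send_rows([
  [-0.014,0,-0.02,0,-1],
  [-0.03,0,-0.039,0,-1],
  [-0.048,0,-0.0555,0,-1],
  [-0.067,0,-0.0705,0,-1],
  [-0.088,0,-0.0835,0,-1],
  [-0.11,0,-0.0945,0,-1],
  [-0.1325,0,-0.103,0,-1],
  [-0.156,0,-0.1095,0,-1],
  [-0.18,0,-0.1135,0,-1],
  [-0.205,0,-0.115,0,-1],
  [-0.229,0,-0.114,0,-1],
  [-0.2535,0,-0.1105,0,-1],
])

```text
time: 30.0
eef_pos: [0.456, 0.0058, 0.3186]
tcp_rot: [0.735, 0.678, 0.002, -0.001]
contact_force: [4.5, 3.4, -7.9]
opening: 0.139
finger_force: 34.9
```

send_rows([
  [-0.024,0,0.006,0,-1],
  [-0.047,0,0.014,0,-1],
  [-0.047,0,0.014,0,-1],
])

```text
time: 30.3
eef_pos: [0.452, -0.0424, 0.3042]
tcp_rot: [0.736, 0.677, 0.0, -0.001]
contact_force: [2.4, 1.6, -5.8]
opening: 0.138
finger_force: 35.5
```

```bash
python3 -c "
from h import *
st()
i=snap('side','s8');cv2.imwrite('pics/s8c.png',cv2.resize(i[100:330,140:400,::-1],None,fx=3,fy=2.6,interpolation=cv2.INTER_CUBIC))"
```

```text
{'time': 30.3, 'qpos': [-0.319, -0.267, 2.017, 0.002, 1.393, -0.237], 'eef_pos': [0.452, -0.042, 0.304], 'tcp_rot': [0.736, 0.677, 0.0, -0.001], 'contact_force': [2.449, 1.555, -5.81], 'wrist_torque': [0.184, -0.415, 0.072], 'finger_force': 35.509, 'opening': 0.138}
```

View pics/s8c.png

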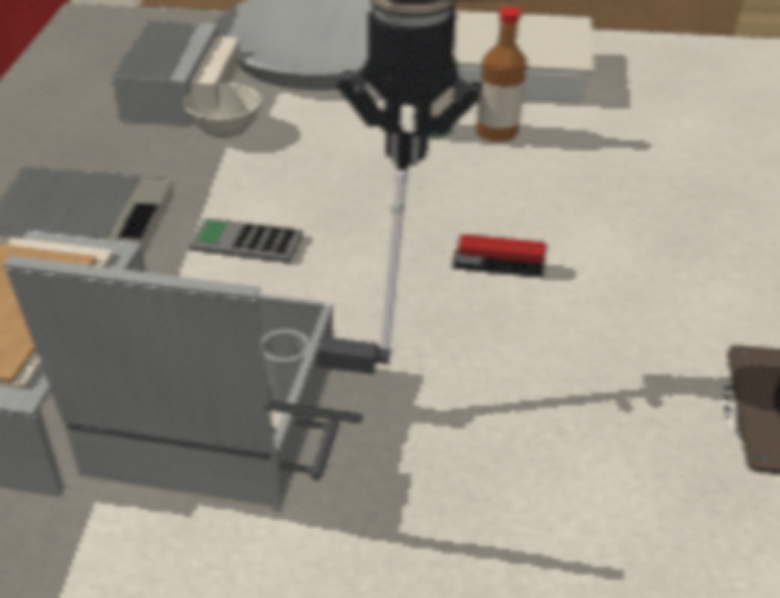

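The side crop shows the stay swung well past vertical, held by the gripper at (405,150), with the lid still upright. I'll swing it nearly to its stop so it clears the arm, then release.

send_rows([
  [-0.021,0,0.011,0,-1],
  [-0.043,0,0.023,0,-1],
  [-0.043,0,0.023,0,-1],
  [-0.043,0,0.023,0,-0.3],
  [-0.043,0,0.023,0,-0.1],
  [-0.043,0,0.023,0,-0.1],
  [-0.043,0,-0.02,0,-0.1],
  [-0.043,0,-0.07,0,-0.1],
  [-0.043,0,-0.11,0,-0.1],
  [-0.043,0,-0.11,0,-1],
  [-0.043,0,-0.11,0,-1],
])

```text
time: 31.45
eef_pos: [0.4491, -0.0841, 0.418]
tcp_rot: [0.734, 0.679, 0.001, 0.002]
contact_force: [-0.2, 0.5, -0.9]
opening: 0.122
finger_force: 0.0
```

```bash
python3 -c "
from h import *
go((.622,.29,.42),(.622,.29,.30))
T=np.array([.5267,.0967]); th=-.0789; R=np.array([[np.cos(th),-np.sin(th)],[np.sin(th),np.cos(th)]])
p0=None
for a in [1.62,1.5,1.35,1.2,1.05,.9,.75,.6,.45,.3,.15,0,-.05]:
    r=.12+.07*max(a,0)/1.57; y=.115-r*np.cos(a)+.003*np.sin(a)+.011*np.sin(a); z=.107+r*np.sin(a)+.003*np.cos(a)+.008
    print(a,'drawer y',y.round(3),'TCP z',z.round(3))
"
```

```text
t 31.45 p [ 0.4491 -0.0841  0.418 ] yaw 1.4923 z [ 0.0035 -0.0019 -1.    ] F [-0.2  0.5 -0.9] open 0.122 ff 0.0 q1,6 [-0.41 -0.33]
 to (0.622, 0.29, 0.42) -> [ 0.3865  0.1431 -0.0021] turn None
 to (0.622, 0.29, 0.3) -> [0.3867 0.1426 0.1179] turn None
1.62 drawer y 0.138 TCP z 0.307
1.5 drawer y 0.116 TCP z 0.302
1.35 drawer y 0.089 TCP z 0.291
1.2 drawer y 0.065 TCP z 0.278
1.05 drawer y 0.044 TCP z 0.261
0.9 drawer y 0.026 TCP z 0.242
0.75 drawer y 0.012 TCP z 0.222
0.6 drawer y 0.002 TCP z 0.2
0.45 drawer y -0.005 TCP z 0.179
0.3 drawer y -0.008 TCP z 0.157
0.15 drawer y -0.008 TCP z 0.137
0 drawer y -0.005 TCP z 0.118
-0.05 drawer y -0.006 TCP z 0.112
```

send_rows([
  [0.3865,0.143,-0.01,0,-1],
  [0.3865,0.143,-0.01,0,-1],
  [0.3865,0.143,-0.01,0,-1],
  [0.3865,0.143,-0.01,0,-1],
  [0.3865,0.143,-0.01,0,-1],
  [0.3865,0.143,-0.01,0,-1],
  [0.3865,0.143,-0.01,0,-1],
  [0.3865,0.143,-0.01,0,-1],
  [0.3865,0.143,-0.01,0,-1],
  [0.3865,0.143,-0.01,0,-1],
  [0.3865,0.143,-0.01,0,-1],
])

```text
time: 32.55
eef_pos: [0.6214, 0.289, 0.4247]
tcp_rot: [0.735, 0.679, -0.001, -0.0]
contact_force: [0.2, -0.1, -0.5]
opening: -0.001
finger_force: 0.0
```

send_rows([
  [0,0,0.04,0,-1],
  [0,0,0.09,0,-1],
  [0,0,0.121,0,-1],
  [0,0,0.121,0,-1],
  [0,0,0.121,0,-1],
])

```text
time: 33.05
eef_pos: [0.6218, 0.2883, 0.3061]
tcp_rot: [0.735, 0.678, 0.0, 0.0]
contact_force: [0.4, 0.1, 1.0]
opening: -0.003
finger_force: 0.0
```

```bash
python3 -c "
from h import *
go((.622,.29,.305))
i=snap('side','s9')
i=snap('top','t9')
a=cv2.resize(i[100:250,100:300,::-1],None,fx=2,fy=2); b=cv2.resize(cv2.imread('pics/s9.png')[150:300,100:300],None,fx=2,fy=2); cv2.imwrite('pics/b9.png',np.hstack([a,b]))"
```

```text
t 33.05 p [0.6218 0.2883 0.3061] yaw 1.4901 z [ 4.e-04 -1.e-04 -1.e+00] F [0.4 0.1 1. ] open -0.003 ff 0.0 q1,6 [0.29 0.37]
 to (0.622, 0.29, 0.305) -> [0.0017 0.0001 0.0011] turn None
```

View pics/b9.png

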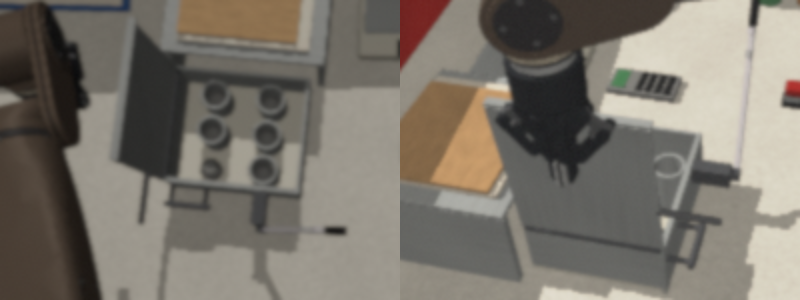

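The combined view (top on the left, side on the right) shows the closed fingers just left of the upright lid, the stay lying far over to the right, and the sleeves seated. Next I'll push the lid down.

send_rows([
  [-0.03,0,0,0,-1],
  [-0.061,0,0,0,-1],
  [-0.083,0,0.004,0,-1],
  [-0.11,0,0.015,0,-1],
  [-0.134,0,0.028,0,-1],
  [-0.155,0,0.045,0,-1],
  [-0.173,0,0.064,0,-1],
  [-0.187,0,0.084,0,-1],
  [-0.197,0,0.106,0,-1],
  [-0.204,0,0.127,0,-1],
  [-0.207,0,0.149,0,-1],
])

```text
time: 34.25
eef_pos: [0.6086, 0.082, 0.1605]
tcp_rot: [0.735, 0.678, 0.003, 0.004]
contact_force: [0.0, -0.3, 2.4]
opening: -0.0
finger_force: 1.1
```

send_rows([
  [0,0,0.015,0,-1],
  [0,0,0.025,0,-1],
  [0,0,0.035,0,-1],
  [0,0,0.042,0,-1],
  [0,0,0.046,0,-1],
  [0,0,0.046,0,-1],
])

```text
time: 34.85
eef_pos: [0.6112, 0.0831, 0.1178]
tcp_rot: [0.734, 0.679, 0.005, 0.005]
contact_force: [0.6, -2.6, 18.9]
opening: 0.003
finger_force: 9.4
```

The lid is down: the fingertips are at 0.110 m on its outer face with a 19 N reaction. Now I'll back off and go to the handle.

send_rows([
  [0,0,-0.04,0,-1],
  [0,0,-0.09,0,-1],
  [0,0,-0.135,0,-1],
])

```text
time: 35.15
eef_pos: [0.6053, 0.084, 0.2467]
tcp_rot: [0.734, 0.679, 0.0, -0.0]
contact_force: [0.8, -0.4, -0.5]
opening: 0.003
finger_force: 0.0
```

```bash
python3 -c "
from h import *
go((.448,.181,.25),(.448,.181,.072),yaw=-.079+np.pi/2)
snap('side','s10');i=snap('top','t10')
a=cv2.resize(i[100:250,100:300,::-1],None,fx=2,fy=2); b=cv2.resize(cv2.imread('pics/s10.png')[150:300,100:300],None,fx=2,fy=2); cv2.imwrite('pics/b10.png',np.hstack([a,b]))"
```

```text
t 35.15 p [0.6053 0.084  0.2467] yaw 1.4922 z [-1.e-04  9.e-04 -1.e+00] F [ 0.8 -0.4 -0.5] open 0.003 ff 0.0 q1,6 [-0.03  0.05]
 to (0.448, 0.181, 0.25) -> [ 0.0843 -0.1644 -0.0032] turn 0.02
 to (0.448, 0.181, 0.072) -> [ 0.0842 -0.1644  0.1748] turn 0.02
```

View pics/b10.png

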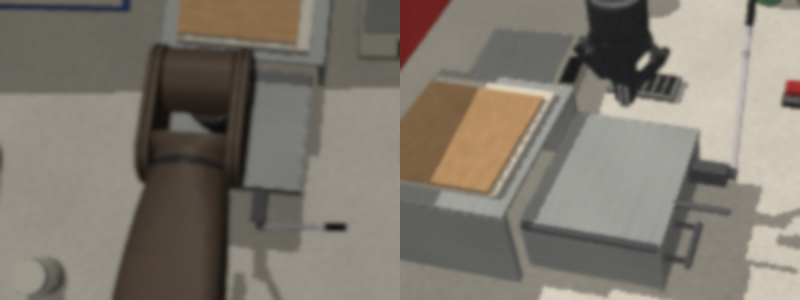

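The lid is flat over the drawer, with the stay clear on the right and the pin and handle at the front (side view about (690,245)). Next I'll go in front of the handle.

send_rows([
  [0.084,-0.1645,-0.003,0,-1],
  [0.084,-0.1645,-0.003,0,-1],
  [0.084,-0.1645,-0.003,0,-1],
  [0.084,-0.1645,-0.003,0,-1],
  [0.084,-0.1645,-0.003,0,-1],
  [0.084,-0.1645,-0.003,0,-1],
  [0.084,-0.1645,0.04,0,-1],
  [0.084,-0.1645,0.08,0,-1],
  [0.084,-0.1645,0.12,0,-1],
  [0.084,-0.1645,0.15,0,-1],
  [0.084,-0.1645,0.174,0,-1],
  [0.084,-0.1645,0.174,0,-1],
])

```text
time: 36.45
eef_pos: [0.4461, 0.1788, 0.0669]
tcp_rot: [0.735, 0.678, -0.004, -0.002]
contact_force: [-0.2, 0.7, 0.7]
opening: 0.004
finger_force: 0.0
```

send_rows([
  [0,0.01,0,0,-1],
  [0,0.02,0,0,-1],
  [0,0.03,0,0,-1],
  [0,0.045,0,0,-1],
  [0,0.06,0,0,-1],
  [0,0.075,0,0,-1],
  [0,0.09,0,0,-1],
  [0,0.105,0,0,-1],
  [0,0.12,0,0,-1],
  [0,0.135,0,0,-1],
  [0,0.15,0,0,-1],
  [0,0.165,0,0,-1],
])

```text
time: 37.65
eef_pos: [0.6136, 0.1681, 0.0726]
tcp_rot: [0.735, 0.679, 0.0, -0.001]
contact_force: [-4.7, 3.9, 3.0]
opening: -0.003
finger_force: 2.3
```

send_rows([
  [0,0.01,0,0,-1],
  [0,0.018,0,0,-1],
  [0,0.025,0,0,-1],
  [0,0.03,0,0,-1],
  [0,0.035,0,0,-1],
  [0,0.04,0,0,-1],
])

```text
time: 38.25
eef_pos: [0.6505, 0.1639, 0.0707]
tcp_rot: [0.735, 0.679, -0.003, -0.002]
contact_force: [-17.7, -0.2, 13.0]
opening: 0.003
finger_force: 8.7
```

send_rows([
  [0,0.003,0,0,-1],
  [0,0.006,0,0,-1],
  [0,0.006,0,0,-1],
  [0,0.006,0,0,-1],
])

```text
time: 38.65
eef_pos: [0.6507, 0.1639, 0.0709]
tcp_rot: [0.734, 0.679, -0.009, -0.007]
contact_force: [-25.6, -0.0, 18.3]
opening: -0.002
finger_force: 13.1
```

The arm isn't advancing and the force is rising, so the drawer is at its stop. Backing off, then a final look.

send_rows([
  [0,-0.015,0,0,-1],
  [0,-0.05,0,0,-1],
  [0,-0.08,0,0,-1],
  [0,-0.1,-0.03,0,-1],
  [0,-0.1,-0.08,0,-1],
  [0,-0.1,-0.13,0,-1],
  [0.05,-0.1,-0.18,0,-1],
  [0.1,-0.1,-0.2,0,-1],
  [0.15,-0.1,-0.2,0,-1],
  [0.2,-0.1,-0.2,0,-1],
  [0.2,-0.1,-0.2,0,-1],
])

```text
time: 39.75
eef_pos: [0.5751, 0.3745, 0.2715]
tcp_rot: [0.734, 0.68, 0.002, 0.0]
contact_force: [-0.3, 0.4, -0.1]
opening: -0.003
finger_force: 0.0
```

```bash
python3 -c "
from h import *
go()
snap('side','s11');i=snap('top','t11')
a=cv2.resize(i[60:260,100:300,::-1],None,fx=2,fy=2); b=cv2.resize(cv2.imread('pics/s11.png')[120:320,100:300],None,fx=2,fy=2); cv2.imwrite('pics/b11.png',np.hstack([a,b]))"
```

```text
t 39.75 p [0.5751 0.3745 0.2715] yaw 1.4944 z [ 0.0035  0.002  -1.    ] F [-0.3  0.4 -0.1] open -0.003 ff 0.0 q1,6 [0.43 0.51]
```

View pics/b11.png

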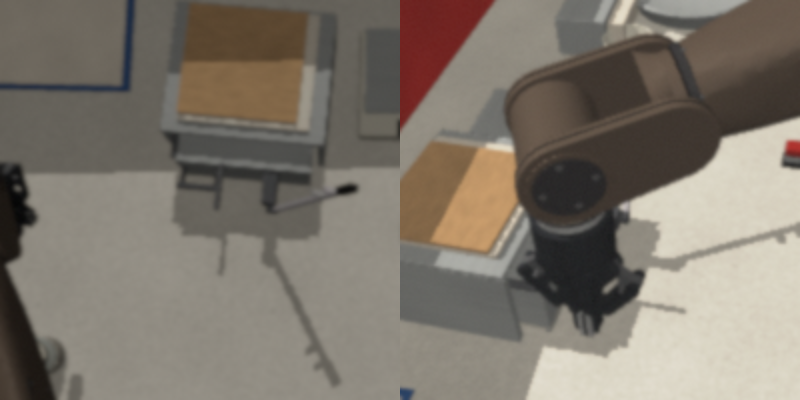

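```bash
python3 -c "
from h import *
a=onz('top',(231.3,218.3),.09);b=onz('top',(234,163.5),.09);print(b-a,np.linalg.norm(b-a))
# handle bar in side of top view: left post bar row
h0=onz('top',np.array((187,282))/3.45+[140,125],.075);h1=onz('top',np.array((200,187))/2+[100,60],.075);print(h1-h0)
i=cv2.imread('pics/t11.png',0); print([int(v) for v in i[120:175,220]]); 
T0=np.array([.513,.0978]);R=drawer()[1]
for s in(.17,.18,.19): print(s,proj('top',[*(T0+R@[s,0.0]),.107]),proj('top',[*(T0+R@[.19+.04,0.0]),.143]),proj('top',[*(T0+R@[s-.035,.075]),.075]))
"
```

```text
[ 0.18758976 -0.00280055  0.        ] 0.18761066875888377
[ 0.18622343 -0.01162141  0.        ]
[111, 122, 107, 86, 82, 93, 108, 111, 100, 82, 76, 77, 78, 78, 78, 78, 79, 78, 80, 90, 107, 114, 106, 81, 54, 48, 47, 48, 54, 71, 90, 98, 99, 100, 100, 101, 99, 99, 99, 100, 100, 101, 101, 100, 100, 100, 98, 98, 98, 99, 99, 99, 97, 97, 96]
0.17 [221.45196456 148.09329889] [222.29864579 127.89948562] [199.96826772 157.90317985]
0.18 [221.79341382 145.22738186] [222.29864579 127.89948562] [200.3209877  155.09707712]
0.19 [222.13423006 142.36677809] [222.29864579 127.89948562] [200.67306943 152.29605217]
```

```bash
python3 -c "
from plant import ctrl
print(ctrl.sign_off())"
```

```text
the job is handed in; nothing more can be done
None
```

I've handed the job in at about 40 s. By my camera and force readings all five sleeves are fully down on their own spigots, the stay is swung over, the lid is shut flat and the drawer is home against its stop; the hand-in call returned no verdict.

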